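# Set the stock tags to match the bins

### The arm

A 7-joint arm with a two-finger parallel gripper is mounted at the origin on a cart in front of the work surface, level with it; the furniture and walls round the work are solid. World frame = base frame: x ahead of the robot, y to its left, z up, the work surface at z = 0. Lengths are in m, angles in rad, forces in N, time in s.
With the tool pointing down it reaches from about 0.425 to 0.925 m from the base axis. Payload 6.8 kg.
Tool frame: the origin (TCP) lies midway between the tips of the shut fingers; the grasp point (between the pads) lies 19 mm behind it; z points along the fingers, y is the direction in which the jaws open and shut (so a half turn about z gives the same grasp; the last joint's range is limited). The gripper opens to 85 mm and grips with 20 to 120 N. Pads are 22 mm wide; open, the fingers measure 114 mm over their backs; the gripper's body (76 mm by 85 mm) begins 54 mm behind the grasp point. The pads swing forward as they close: fully open they stand 13 mm farther back than shut.
Start: joints at [-1.399, 0.477, 0.022, 1.555, -0.011, 1.109, -0.083], TCP at [0.186, 0.649, 0.204] pointing down, gripper open.
Joint ranges: [-2.96, 2.96], [-0.34, 2.1], [-1.41, 1.46], [0.24, 2.44], [-1.37, 4.51], [0.17, 1.92], [-2.96, 2.96]. Speed limits (rad/s): [2.39, 2.39, 3.14, 3.14, 3.14, 3.14, 3.14].

### API

Orientations are given as a unit quaternion [w, x, y, z].
In Python, from station import readout, eyes, ticket gives the robot as it stands. The module is installed in compiled form; this text tells all that it offers.
- The arm moves only by the shell command python3 -m crank 'ROWS' [FORCE]. ROWS is JSON, a list of rows, each an object of numbers: "jaw": the opening in per cent of the stroke, from 0 (shut) to 100 (fully open); "x", "y", "z": the shift along the tool's x, y, z in mm; "ax", "ay", "az": the turn, a rotation vector about the tool's x, y, z in degrees. In form: [{"jaw": .., "x": .., "y": .., "z": .., "ax": .., "ay": .., "az": ..}, ...]. A call has 1 to 12 rows; each row shifts and turns the commanded pose from where the row before left it, along the tool's axes as they then stand; what a row does not reach is not made up. A row lasts 1/8 s, in which the tool goes at most 62.5 mm and 10.7 degrees, less where a joint would pass 70% of its speed; a pose out of reach is approached as far as the arm can. A call with a gripper value outside its range is refused whole. The fingers move at their own pace and stop on an object; FORCE is the grip in N (left out, the last holds). Time passes only in rows, so rows that do not move let the fingers close. It gives the time, the measured TCP pose, the force and the opening at its end, in the units of the state.
- readout.get_obs(): the state, without advancing time (a new reading comes with each control period).
- eyes.read_camera(name): name is "scene" or "top" or "wrist"; returns (picture, depth): 480x640x3 uint8, red, green, blue; 480x640 float32, m along the optical axis (not along the pixel's ray), 0 where there is no reading.
- eyes.calibration(name): a dict with "fx", "fy", "cx", "cy" (pixels), "R" (3x3) and "t" (3): a world point X has camera coordinates R X + t. Camera axes: x right, y down, z forward; pixel columns grow to the right and rows downward; lengths in m; the calibration is good to about 2 mm. A picture is of the moment at which its call begins: read the wrist's pose just before it. calibration takes no time and is no camera call; for the wrist camera it gives the pose at the moment of the call.
- ticket.hand_in(): hands the job in, once; it reports no verdict.
The state is a dict: "t": time; "q": joint angles; "joint_vel": joint speeds; "joint_torque": joint torques, N m; "eef_pos": TCP position; "tool_rot": TCP orientation; "contact_force": force on the tool from outside, world axes, zero at the start; "torque": the same for the moment, N m; "gripper_width": opening from 0.0 (shut) to 1.0 (fully open).
Only numpy, scipy, OpenCV 4.12 (cv2) and the standard library are available. Lean on these libraries where they do the work, as an engineer would, in place of code of your own. Each camera call takes 0.05 s, during which the arm holds its last target. There are 200 camera calls.

### The job

Each of the four parts bins on the stock board has a hinged tag: leaning back over its bin it shows the face with the black disc (bin full), tipped forward towards the robot it shows the face with three bars (reorder). With shut fingers, push over the tags that are wrong, so that the two bins full of capacitors, and only those, show the disc; a bin with one capacitor or none must show the bars. Leave the tags that are already right as they are, and do not lift or shift the inserts with the parts or the things standing about.

Things in the scene. Friction and masses are not known exactly. Their poses are not given: they have to be found in the camera images.
- stock_board: Stock board: low fixed grey base plate, 140 mm deep (its x) and 310 mm wide (its y), 6 mm thick, with a 14 mm high aluminium edge along the far side and both ends. Origin: centre of its underside, on the bench. Its x axis points away from the robot, from the tags to the bins. Four bins stand on it side by side, 70 mm apart along y, in any order.
- bin_1: Parts bin: fixed open grey plastic bin, 80 (x) x 66 (y) x 34 mm high, standing on the board's plate. Origin: centre of its underside; axes parallel to the board's, its tag at its front (-x). Two posts that carry the hinge stand against the front wall at y = +-29 mm and rise 56 mm above its underside.
- tag_1 (a joint): Angle of bin_1's white tag, rad. 0 = upright; +0.65 (stop) = leaning back over the bin, face with one big black disc up (bin full); -0.65 (stop) = tipped forward, towards the robot, face with three black bars up (reorder). Almost no friction, no spring: pushed past upright it falls to the other stop by its own weight and stays there.
- hinge_1 (a point): Middle of the hinge axis of bin_1's tag: 44 mm in front of the bin's centre, 56 mm above the bench; the axis runs along the bin's y; axes are the bin's. The tag is a plate 46 mm wide, 4 mm thick, 50 g, reaching 50 mm from the hinge: its free edge is 106 mm above the bench when upright, 96 mm at either stop and then 30 mm before or behind the hinge.
- bin_2: Parts bin: fixed open grey plastic bin, 80 (x) x 66 (y) x 34 mm high, standing on the board's plate. Origin: centre of its underside; axes parallel to the board's, its tag at its front (-x). Two posts that carry the hinge stand against the front wall at y = +-29 mm and rise 56 mm above its underside.
- tag_2 (a joint): Angle of bin_2's white tag, rad. 0 = upright; +0.65 (stop) = leaning back over the bin, face with one big black disc up (bin full); -0.65 (stop) = tipped forward, towards the robot, face with three black bars up (reorder). Almost no friction, no spring: pushed past upright it falls to the other stop by its own weight and stays there.
- hinge_2 (a point): Middle of the hinge axis of bin_2's tag: 44 mm in front of the bin's centre, 56 mm above the bench; the axis runs along the bin's y; axes are the bin's. The tag is a plate 46 mm wide, 4 mm thick, 50 g, reaching 50 mm from the hinge: its free edge is 106 mm above the bench when upright, 96 mm at either stop and then 30 mm before or behind the hinge.
- bin_3: Parts bin: fixed open grey plastic bin, 80 (x) x 66 (y) x 34 mm high, standing on the board's plate. Origin: centre of its underside; axes parallel to the board's, its tag at its front (-x). Two posts that carry the hinge stand against the front wall at y = +-29 mm and rise 56 mm above its underside.
- tag_3 (a joint): Angle of bin_3's white tag, rad. 0 = upright; +0.65 (stop) = leaning back over the bin, face with one big black disc up (bin full); -0.65 (stop) = tipped forward, towards the robot, face with three black bars up (reorder). Almost no friction, no spring: pushed past upright it falls to the other stop by its own weight and stays there.
- hinge_3 (a point): Middle of the hinge axis of bin_3's tag: 44 mm in front of the bin's centre, 56 mm above the bench; the axis runs along the bin's y; axes are the bin's. The tag is a plate 46 mm wide, 4 mm thick, 50 g, reaching 50 mm from the hinge: its free edge is 106 mm above the bench when upright, 96 mm at either stop and then 30 mm before or behind the hinge.
- bin_4: Parts bin: fixed open grey plastic bin, 80 (x) x 66 (y) x 34 mm high, standing on the board's plate. Origin: centre of its underside; axes parallel to the board's, its tag at its front (-x). Two posts that carry the hinge stand against the front wall at y = +-29 mm and rise 56 mm above its underside.
- tag_4 (a joint): Angle of bin_4's white tag, rad. 0 = upright; +0.65 (stop) = leaning back over the bin, face with one big black disc up (bin full); -0.65 (stop) = tipped forward, towards the robot, face with three black bars up (reorder). Almost no friction, no spring: pushed past upright it falls to the other stop by its own weight and stays there.
- hinge_4 (a point): Middle of the hinge axis of bin_4's tag: 44 mm in front of the bin's centre, 56 mm above the bench; the axis runs along the bin's y; axes are the bin's. The tag is a plate 46 mm wide, 4 mm thick, 50 g, reaching 50 mm from the hinge: its free edge is 106 mm above the bench when upright, 96 mm at either stop and then 30 mm before or behind the hinge.
- insert_full_1: Loose cardboard insert, 70 (x) x 50 (y) mm, 18 mm high, lying in one of the bins (any one) and filled with six black capacitors with pale tops, 22 mm across and 35 mm tall, standing upright: the bin it lies in is a full bin. Their tops are 46 mm above the bench. Origin: centre of its underside, 9 mm above the bench.
- insert_full_2: Loose cardboard insert, 70 (x) x 50 (y) mm, 18 mm high, lying in one of the bins (any one) and filled with six black capacitors with pale tops, 22 mm across and 35 mm tall, standing upright: the bin it lies in is a full bin. Their tops are 46 mm above the bench. Origin: centre of its underside, 9 mm above the bench.
- insert_one: The same insert with only one black capacitor left, in a corner: its bin is not full. Lies in one of the bins (any one). Origin: centre of its underside.
- insert_none: The same insert, empty: its bin is not full. Lies in one of the bins (any one). Origin: centre of its underside.
- heat_sink: Bystander, loose: finned aluminium heat sink, 38x50x29 mm. Origin: centre of its underside. Stands on the bench near the stock board.
- capacitor_1: Bystander, loose: single thick capacitor, 35 mm across, 50 mm tall, standing upright. Origin: centre of its underside. Stands on the bench near the stock board.
- side_cutter: Bystander, loose: side cutting pliers lying flat, 49x126x11 mm. Origin: centre of its underside. Stands on the bench near the stock board.
- flux_jar: Bystander, loose: small screw-lid jar, 46 mm across, 36 mm tall. Origin: centre of its underside. Stands on the bench near the stock board.
- board_small: Bystander, loose: small circuit board, 45x60x24 mm. Origin: centre of its underside. Stands on the bench near the stock board.
- solder_spool: Bystander, loose: spool of solder wire, 86x59x46 mm. Origin: centre of its underside. Stands on the bench near the stock board.

How it is judged:
At the end, for the whole second after the job is handed in: Both bins that hold a full insert have their tag leaning back (tag angle above 0.5 rad), the other two bins have theirs tipped forward (below -0.5 rad), and all four inserts lie within 15 mm of where they were (((horizontal distance between any of insert_full_1, insert_full_2 and bin_1 below 0.03 m and value of joint tag_1 above 0.5 rad) or (not (horizontal distance between any of insert_full_1, insert_full_2 and bin_1 below 0.03 m) and value of joint tag_1 below -0.5 rad)) and ((horizontal distance between any of insert_full_1, insert_full_2 and bin_2 below 0.03 m and value of joint tag_2 above 0.5 rad) or (not (horizontal distance between any of insert_full_1, insert_full_2 and bin_2 below 0.03 m) and value of joint tag_2 below -0.5 rad)) and ((horizontal distance between any of insert_full_1, insert_full_2 and bin_3 below 0.03 m and value of joint tag_3 above 0.5 rad) or (not (horizontal distance between any of insert_full_1, insert_full_2 and bin_3 below 0.03 m) and value of joint tag_3 below -0.5 rad)) and ((horizontal distance between any of insert_full_1, insert_full_2 and bin_4 below 0.03 m and value of joint tag_4 above 0.5 rad) or (not (horizontal distance between any of insert_full_1, insert_full_2 and bin_4 below 0.03 m) and value of joint tag_4 below -0.5 rad)) and distance of each of insert_full_1, insert_full_2, insert_one, insert_none from where it was at the start of the episode below 0.015 m); the robot touches nothing.
It fails at once if a tag that was already right is turned over ((horizontal distance between any of insert_full_1, insert_full_2 and bin_1 below 0.03 m and value of joint tag_1 below 0 rad) or (not (horizontal distance between any of insert_full_1, insert_full_2 and bin_2 below 0.03 m) and value of joint tag_2 above 0 rad) or (not (horizontal distance between any of insert_full_1, insert_full_2 and bin_3 below 0.03 m) and value of joint tag_3 above 0 rad) or (not (horizontal distance between any of insert_full_1, insert_full_2 and bin_4 below 0.03 m) and value of joint tag_4 above 0 rad)).
It fails at once if an insert with its parts is lifted or shifted by more than 15 mm (distance of any of insert_full_1, insert_full_2, insert_one, insert_none from where it was at the start of the episode above 0.015 m).
It fails at once if a bystander is picked up or moved by more than 20 mm (distance of any of heat_sink, capacitor_1, side_cutter, flux_jar, board_small, solder_spool from where it was at the start of the episode above 0.02 m).
It also fails if it takes over 48 s, if anything falls off the work surface, if the arm or the gripper's body presses on something with over 40 N, if the wrist force passes 120 N, or if a joint passes its speed limit or range.

## Working session

There is one attempt and no reset: what is moved stays moved. The work goes in short steps, Python scripts to look and compute and a shell command to move; the robot and the scene stay as the last step left them, time stands still between calls to the robot, and variables do not carry over. Pictures are saved under pics/ and viewed, about 8 in all and at most 12, crops included, and the job is handed in when it is done.

```bash
mkdir -p pics; python3 - <<'E'
from station import readout, eyes
import cv2, numpy as np
o=readout.get_obs(); print(o['t'],o['eef_pos'],o['tool_rot'])
for n in ("scene","top"):
    p,d=eyes.read_camera(n); c=eyes.calibration(n)
    cv2.imwrite(f"pics/{n}0.png",p[:,:,::-1]); np.savez(f"pics/{n}0.npz",p=p,d=d,**c)
    print(n,c)
E
```

```text
0.0 [0.18626205 0.64815206 0.20274161] [-4.13869647e-05  1.39427047e-01  9.90231955e-01 -8.78184785e-04]
scene {'fx': 495.33174852903977, 'fy': 495.33174852903977, 'cx': 323.85483380912444, 'cy': 231.6003764457188, 'R': array([[-5.12034440e-01,  8.58964614e-01, -7.24315617e-04],
       [ 5.54809652e-01,  3.30081691e-01, -7.63696489e-01],
       [-6.55749176e-01, -3.91440761e-01, -6.45575053e-01]]), 't': array([-0.0411292 , -0.36238059,  1.39735731])}
top {'fx': 533.2712389763187, 'fy': 533.2712389763187, 'cx': 321.671158154663, 'cy': 238.9960917952078, 'R': array([[ 0.00334045, -0.99969252,  0.02457039],
       [-0.9900739 , -0.00675869, -0.14038517],
       [ 0.14050807, -0.02385756, -0.98979205]]), 't': array([0.34429843, 0.57086534, 0.86002494])}
```

View pics/top0.png

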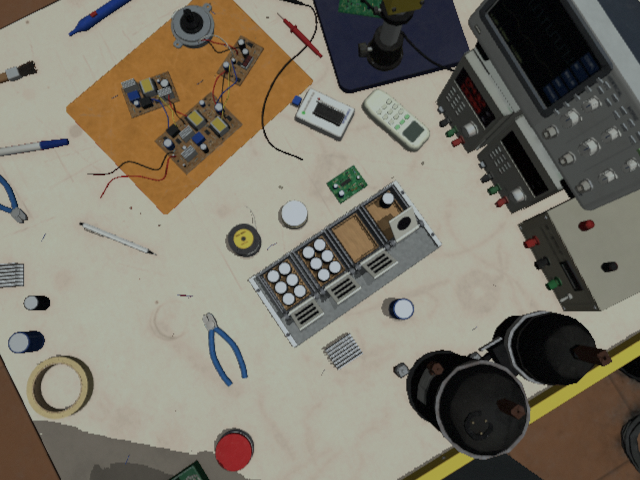

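View pics/scene0.png

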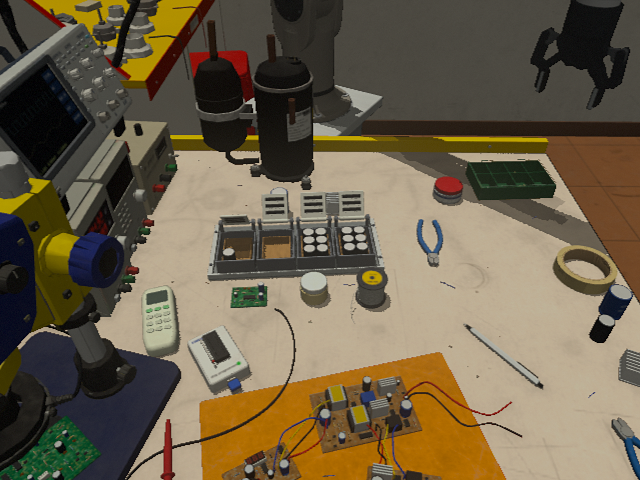

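Both views agree: left to right in the top view, the bins hold full, full, empty and one capacitor. Tags at (305,315), (345,290) and (380,263) show bars, and (403,223) shows the disc. So the two full bins and the one-capacitor bin are wrong. Two tall black canisters stand near the robot at (470,400) and (550,360).

```bash
cat > h.py <<'E'
import numpy as np, cv2
def load(n): return dict(np.load(f"pics/{n}.npz"))
def ray(c,u,v,z):
    R,t=c['R'],c['t']; o=-R.T@t; r=R.T@np.array([(u-c['cx'])/c['fx'],(v-c['cy'])/c['fy'],1]); return o+r*(z-o[2])/r[2]
def cloud(c):
    d=c['d']; v,u=np.mgrid[:480,:640]; P=np.stack([(u-c['cx'])/c['fx']*d,(v-c['cy'])/c['fy']*d,d],-1)
    P=(P-c['t'])@c['R']; P[d==0]=np.nan; return P
def proj(c,X):
    q=c['R']@np.array(X)+c['t']; return c['fx']*q[0]/q[2]+c['cx'],c['fy']*q[1]/q[2]+c['cy']
E
python3 - <<'E'
from h import *
c=load('top0'); P=cloud(c)
im=cv2.resize(c['p'][160:360,230:450,::-1],None,fx=3.6,fy=3,interpolation=cv2.INTER_CUBIC)
im=cv2.resize(c['p'][165:360,235:450,::-1],None,fx=3,fy=3,interpolation=cv2.INTER_CUBIC); cv2.imwrite('pics/top_crop.png',im)
s=load('scene0'); im=cv2.resize(s['p'][175:290,190:400,::-1],None,fx=3.5,fy=3.5,interpolation=cv2.INTER_CUBIC); cv2.imwrite('pics/scene_crop.png',im)
for n in('top0','scene0'):
    Q=cloud(load(n)).reshape(-1,3); m=(Q[:,2]>.06)&(Q[:,0]>.2)&(Q[:,0]<1)&(abs(Q[:,1])<.5); Q=Q[m]
    H=np.zeros((16,20)); i=((Q[:,0]-.2)/.05).astype(int);j=((.5-Q[:,1])/.05).astype(int); np.maximum.at(H,(i,j),Q[:,2]); print(n); 
    print(' '*5,' '.join(f'{int(50-5*k):3d}' for k in range(20)))
    for r in range(15,-1,-1): print(f'{.2+.05*r:.2f} ',' '.join(f'{int(h*1000):3d}' for h in H[r]))
E
```

```text
top0
       50  45  40  35  30  25  20  15  10   5   0  -5 -10 -15 -20 -25 -30 -35 -40 -45
0.95    0   0   0   0 114   0   0   0   0   0   0   0   0   0   0   0   0   0   0   0
0.90    0   0   0   0 198 174  68   0   0   0   0   0   0   0   0   0   0   0   0   0
0.85    0   0   0   0 230 226   0 283 116   0   0   0   0   0   0   0   0   0   0   0
0.80    0   0   0   0   0   0 264 338 361 362 350   0   0   0   0   0   0   0   0   0
0.75    0   0   0   0   0   0   0 320 379 377 359   0   0   0   0   0   0   0   0   0
0.70    0   0   0   0   0   0   0 257 379 379 364   0   0   0   0   0   0   0   0   0
0.65    0   0   0   0   0   0   0   0 344 379   0   0   0   0   0   0   0   0   0   0
0.60    0   0   0   0   0  99  83   0 274 365 356 129 129   0   0   0   0   0   0   0
0.55    0   0   0   0   0  99  74   0   0 306 332 149 129   0   0   0   0   0   0   0
0.50    0   0   0  72  98  98   0   0   0   0 129 149 129   0   0   0   0   0   0   0
0.45    0   0  92  99  99   0   0   0   0 176 127 129 129   0   0   0   0   0   0   0
0.40    0  63  99  97   0   0   0 177 338 337   0   0   0   0  
[... 1135 characters left out ...]
   0   0   0
0.55    0   0   0   0  61  98  71   0   0 305 365 146 128   0   0   0   0   0   0   0
0.50    0   0   0  76  99  98   0   0   0   0 128 149 129   0   0   0   0   0 331   0
0.45    0   0  90  98  98   0   0   0   0 177 126 128 128 125   0   0   0   0 330 319
0.40    0  64  98  97   0   0   0 175 335 336 201 108   0   0   0   0   0 291 317   0
0.35    0   0   0   0   0 227 259 259 336 337   0   0   0   0 142 216 214 201   0   0
0.30    0   0   0   0   0 233 264 309 246   0   0   0   0   0 142 282 276 232   0   0
0.25    0   0   0   0   0   0 261 257   0   0   0   0   0   0   0 298 282 188   0   0
0.20    0   0   0   0   0   0   0   0   0   0   0   0   0   0   0 144 161 190 188 143
```

View pics/top_crop.png

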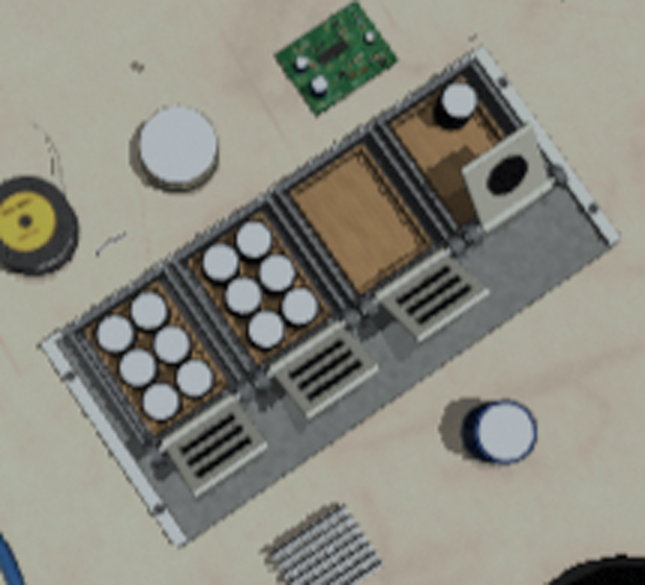

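View pics/scene_crop.png

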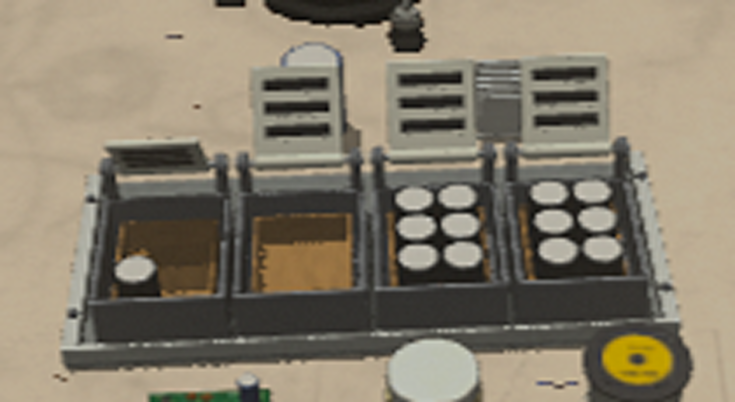

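The crops confirm the bin contents and tags. In the top crop, the free edges of the bar tags run (197,493)-(268,442), (308,417)-(378,371) and (420,338)-(488,292), and the disc tag's free edge runs (465,160)-(532,125). In the scene crop the same tags are at (530-607,58), (387-470,62), (252-338,68) and (118-208,166).

```bash
cat >> h.py <<'E'
def tri(a,ua,b,ub):
    A=[]
    for c,(u,v) in((a,ua),(b,ub)):
        M=np.diag([c['fx'],c['fy'],1.]);M[0,2]=c['cx'];M[1,2]=c['cy'];A.append(M@np.c_[c['R'],c['t']])
    X=cv2.triangulatePoints(A[0],A[1],np.float64(ua),np.float64(ub))[:,0]; return X[:3]/X[3]
E
python3 - <<'E'
from h import *
a=load('top0');b=load('scene0')
T=lambda p:(p[0]/3+235-.33,p[1]/3+165-.33); S=lambda p:(p[0]/3.5+190-.36,p[1]/3.5+175-.36)
pr={'full1':[((197,493),(607,57)),((268,442),(530,60))],'full2':[((308,417),(470,60)),((378,371),(387,65))],
'empty':[((420,338),(338,66)),((488,292),(252,70))],'one':[((465,160),(208,165)),((532,125),(118,168))]}
for n,l in pr.items():
    X=[tri(a,T(p),b,S(q)) for p,q in l]; Y=[ray(a,*T(p),.096) for p,q in l]
    print(n,np.round(X,3).tolist(),'plane',np.round(Y,3)[:,:2].tolist(), 'len',np.linalg.norm(Y[0]-Y[1]).round(3))
# board outer corners at rim top z=.014(+-)
C=[ray(a,*T(p),z)[:2] for p,z in(((40,343),.014),((482,47),.014),((620,240),.014),((180,545),.014))]
print(np.round(C,4)); 
for i,j in((0,1),(1,2),(2,3),(3,0)): d=C[j]-C[i]; print(np.linalg.norm(d).round(3),np.degrees(np.arctan2(d[1],d[0])).round(1))
# tall stuff near the board
Q=np.concatenate([cloud(a).reshape(-1,3),cloud(b).reshape(-1,3)])
for z in(.12,.2,.3):
    m=(Q[:,2]>z)&(Q[:,0]>.15)&(Q[:,0]<.8)&(Q[:,1]>-.1)&(Q[:,1]<.5); q=Q[m]
    H=np.zeros((26,24),int); np.add.at(H,(((q[:,0]-.15)/.025).astype(int),((.5-q[:,1])/.025).astype(int)),1)
    print(z,'cols y .5 down by .025')
    for r in range(25,-1,-1): print(f'{.15+.025*r:.3f}',''.join('#' if h>1 else '.' for h in H[r]))
E
```

```text
full1 [[0.421, 0.382, 0.094], [0.446, 0.347, 0.095]] plane [[0.421, 0.381], [0.447, 0.345]] len 0.044
full2 [[0.46, 0.324, 0.095], [0.484, 0.287, 0.093]] plane [[0.46, 0.324], [0.484, 0.288]] len 0.043
empty [[0.501, 0.266, 0.095], [0.525, 0.23, 0.095]] plane [[0.501, 0.266], [0.525, 0.23]] len 0.043
one [[0.594, 0.244, 0.086], [0.615, 0.206, 0.082]] plane [[0.595, 0.241], [0.614, 0.205]] len 0.041
[[0.5028 0.4716]
 [0.6771 0.2177]
 [0.5637 0.1397]
 [0.3906 0.3912]]
0.308 -55.5
0.138 -145.5
0.305 124.5
0.138 35.6
0.12 cols y .5 down by .025
0.775 ..............#######...
0.750 ...............######...
0.725 ...............########.
0.700 ................########
0.675 ................########
0.650 .................#######
0.625 .................#######
0.600 ..................######
0.575 ..................######
0.550 ....................####
0.525 ....................####
0.500 .....................###
0.475 .....................###
0.450 ..................#...##
0.425 ................####....
0.400 ..............#######...
0.375 ...........#########....
0.350 ...........#########
[... 1218 characters left out ...]
...........#######
0.675 .................#######
0.650 .................#######
0.625 ..................######
0.600 ...................####.
0.575 ...................###..
0.550 ........................
0.525 ........................
0.500 ........................
0.475 ........................
0.450 ........................
0.425 ........................
0.400 .................##.....
0.375 .................##.....
0.350 ........................
0.325 ..............##........
0.300 ........................
0.275 ........................
0.250 ........................
0.225 ........................
0.200 ........................
0.175 ........................
0.150 ........................
```

```bash
python3 -m crank '[{"jaw":0,"az":9.8},{"jaw":0,"az":9.8},{"jaw":0,"az":9.8},{"jaw":0,"az":9.8},{"jaw":0,"x":-45},{"jaw":0,"x":-45},{"jaw":0,"x":-45},{"jaw":0,"x":-45},{"jaw":0,"x":-45},{"jaw":0,"x":-45},{"jaw":0,"x":-45},{"jaw":0}]' 40
```

```text
schema error: expected keys jaw, x, y, z, ax, ay, az
```

```bash
python3 -m crank '[{"jaw":0,"x":0,"y":0,"z":0,"ax":0,"ay":0,"az":9.8},{"jaw":0,"x":0,"y":0,"z":0,"ax":0,"ay":0,"az":9.8},{"jaw":0,"x":0,"y":0,"z":0,"ax":0,"ay":0,"az":9.8},{"jaw":0,"x":0,"y":0,"z":0,"ax":0,"ay":0,"az":9.8},{"jaw":0,"x":-45,"y":0,"z":0,"ax":0,"ay":0,"az":0},{"jaw":0,"x":-45,"y":0,"z":0,"ax":0,"ay":0,"az":0},{"jaw":0,"x":-45,"y":0,"z":0,"ax":0,"ay":0,"az":0},{"jaw":0,"x":-45,"y":0,"z":0,"ax":0,"ay":0,"az":0},{"jaw":0,"x":-45,"y":0,"z":0,"ax":0,"ay":0,"az":0},{"jaw":0,"x":-45,"y":0,"z":0,"ax":0,"ay":0,"az":0},{"jaw":0,"x":-45,"y":0,"z":0,"ax":0,"ay":0,"az":0},{"jaw":0,"x":0,"y":0,"z":0,"ax":0,"ay":0,"az":0}]' 40
cat > w.py <<'E'
from station import readout
import numpy as np
o=readout.get_obs(); p=np.array(o['eef_pos']); bx=np.array([.821,.571]); by=np.array([-.571,.821])
w,x,y,z=o['tool_rot']; ya=np.degrees(np.arctan2(1-2*(x*x+z*z),2*(x*y-w*z)))
print('t',round(o['t'],2),'tcp',p.round(4),'tool y az',ya.round(1),'F',np.round(o['contact_force'],1),'jaw',round(o['gripper_width'],3))
for n,h in dict(full1=(.459,.380),full2=(.497,.323),empty=(.537,.265),one=(.577,.208)).items():
    d=p[:2]-h; print(n,'bx,by mm from hinge',(d@bx*1000).round(1),(d@by*1000).round(1))
E
python3 w.py
```

```text
t: 1.6
eef_pos: [0.3685, 0.3861, 0.2036]
tool_rot: [0.001, 0.467, 0.884, -0.001]
contact_force: [-0.1, 0.8, 0.0]
gripper_width: -0.004
t 1.6 tcp [0.3685 0.3861 0.2036] tool y az 34.4 F [-0.1  0.8  0. ] jaw -0.004
full1 bx,by mm from hinge -70.8 56.7
full2 bx,by mm from hinge -69.5 125.2
empty bx,by mm from hinge -69.2 195.6
one bx,by mm from hinge -69.5 265.3
```

```bash
python3 -m crank '[{"jaw":0,"x":-29,"y":5,"z":0,"ax":0,"ay":0,"az":0},{"jaw":0,"x":-28,"y":5,"z":0,"ax":0,"ay":0,"az":0},{"jaw":0,"x":0,"y":0,"z":40,"ax":0,"ay":0,"az":0},{"jaw":0,"x":0,"y":0,"z":40,"ax":0,"ay":0,"az":0},{"jaw":0,"x":0,"y":0,"z":41,"ax":0,"ay":0,"az":0},{"jaw":0,"x":0,"y":0,"z":0,"ax":0,"ay":0,"az":0}]'; python3 w.py
python3 - <<'E'
from station import eyes
import cv2
p,d=eyes.read_camera("scene"); cv2.imwrite("pics/s1.png",cv2.resize(p[60:300,180:480,::-1],None,fx=2.5,fy=2.5))
E
```

```text
t: 2.35
eef_pos: [0.4042, 0.3478, 0.0801]
tool_rot: [-0.001, 0.463, 0.886, -0.003]
contact_force: [-0.1, -0.6, 0.4]
gripper_width: -0.001
t 2.35 tcp [0.4042 0.3478 0.0801] tool y az 34.8 F [-0.1 -0.6  0.4] jaw -0.001
full1 bx,by mm from hinge -63.3 4.8
full2 bx,by mm from hinge -62.0 73.3
empty bx,by mm from hinge -61.7 143.8
one bx,by mm from hinge -62.0 213.4
```

View pics/s1.png

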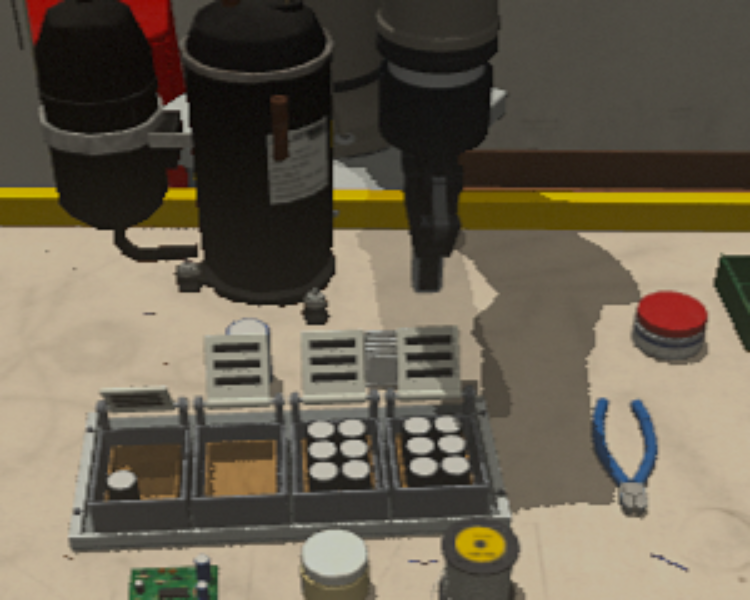

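The finger tip at (427,285) is in line with full1's tag at (428,360), and every tag is unchanged. Now I push.

```bash
python3 -m crank '[{"jaw":0,"x":0,"y":11,"z":0,"ax":0,"ay":0,"az":0},{"jaw":0,"x":0,"y":8,"z":0,"ax":0,"ay":0,"az":0},{"jaw":0,"x":0,"y":8,"z":0,"ax":0,"ay":0,"az":0},{"jaw":0,"x":0,"y":8,"z":0,"ax":0,"ay":0,"az":0},{"jaw":0,"x":0,"y":8,"z":0,"ax":0,"ay":0,"az":0},{"jaw":0,"x":0,"y":8,"z":0,"ax":0,"ay":0,"az":0},{"jaw":0,"x":0,"y":8,"z":0,"ax":0,"ay":0,"az":0},{"jaw":0,"x":0,"y":0,"z":0,"ax":0,"ay":0,"az":0},{"jaw":0,"x":0,"y":0,"z":0,"ax":0,"ay":0,"az":0}]'; python3 w.py
python3 - <<'E'
from station import eyes
import cv2
p,d=eyes.read_camera("scene"); cv2.imwrite("pics/s2.png",cv2.resize(p[60:300,180:480,::-1],None,fx=2.5,fy=2.5))
E
```

```text
t: 3.52
eef_pos: [0.455, 0.3823, 0.0826]
tool_rot: [-0.0, 0.464, 0.886, -0.0]
contact_force: [-0.0, 0.9, 0.8]
gripper_width: 0.001
t 3.52 tcp [0.455  0.3823 0.0826] tool y az 34.8 F [-0.   0.9  0.8] jaw 0.001
full1 bx,by mm from hinge -2.0 4.2
full2 bx,by mm from hinge -0.6 72.7
empty bx,by mm from hinge -0.3 143.1
one bx,by mm from hinge -0.6 212.8
```

View pics/s2.png

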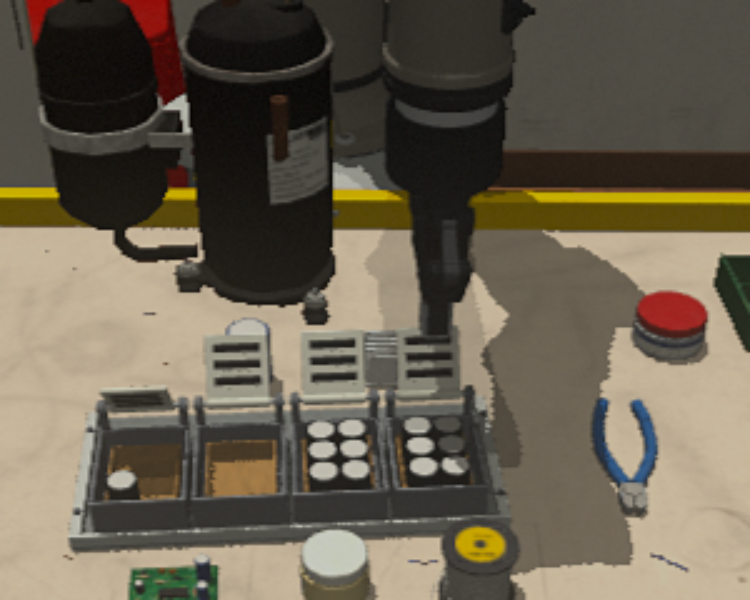

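The tag hasn't moved, although the TCP reads as being above the hinge. I'll project the TCP into the cameras and check.

```bash
python3 - <<'E'
from h import *
from station import eyes
s=load('scene0');a=load('top0')
for X in([.4042,.3478,.0801],[.455,.3823,.0826],[.434,.363,.096],[.459,.380,.056]):
    u,v=proj(s,X); print(X,'scene',round(u),round(v),'crop',round((u-180)*2.5),round((v-60)*2.5),'top',np.round(proj(a,X)))
p,d=eyes.read_camera("top"); c=eyes.calibration("top"); np.savez('pics/top3.npz',p=p,d=d,**c)
print(np.abs(c['t']-a['t']).max(),np.abs(eyes.calibration('scene')['t']-s['t']).max())
cv2.imwrite('pics/t3.png',cv2.resize(p[140:380,220:460,::-1],None,fx=2.5,fy=2.5))
p,d=eyes.read_camera("scene"); np.savez('pics/scene3.npz',p=p,d=d,**eyes.calibration('scene'))
P=cloud(load('scene3')); print('depth pts around finger', [P[60+int(y/2.5),180+int(x/2.5)].round(3).tolist() for x,y in((437,325),(437,310),(445,270),(425,365),(425,345))])
E
```

```text
[0.4042, 0.3478, 0.0801] scene 350 187 crop 426 318 top [322. 340.]
[0.455, 0.3823, 0.0826] scene 354 206 crop 435 364 top [300. 307.]
[0.434, 0.363, 0.096] scene 350 191 crop 426 327 top [312. 321.]
[0.459, 0.38, 0.056] scene 351 218 crop 428 395 top [301. 305.]
0.0 0.0
depth pts around finger [[0.463, 0.385, 0.124], [0.468, 0.387, 0.14], [0.508, 0.413, 0.203], [0.452, 0.373, 0.076], [0.444, 0.368, 0.088]]
```

View pics/t3.png

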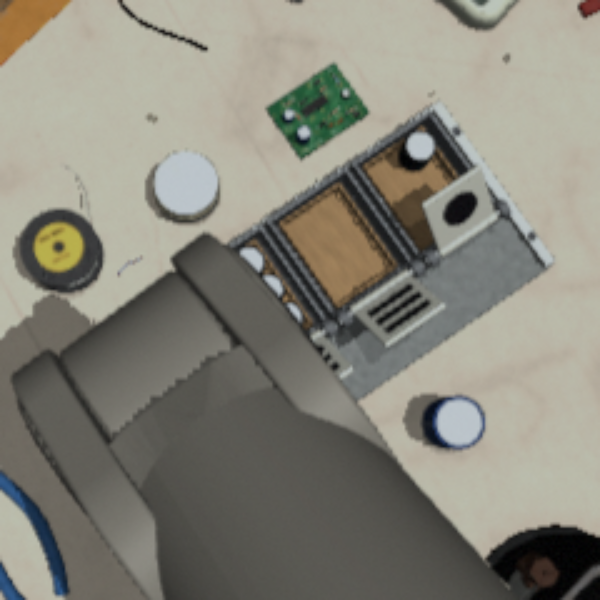

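The finger is horizontally right but passes above the tag. Its visible tip at crop row 335 is about 25-30 mm higher than the reported TCP, which would be at row 364. I'll back off and measure the real tip height.

```bash
python3 -m crank '[{"jaw":0,"x":0,"y":-30,"z":0,"ax":0,"ay":0,"az":0},{"jaw":0,"x":0,"y":-29,"z":0,"ax":0,"ay":0,"az":0},{"jaw":0,"x":0,"y":0,"z":0,"ax":0,"ay":0,"az":0},{"jaw":0,"x":0,"y":0,"z":0,"ax":0,"ay":0,"az":0}]'; python3 w.py
python3 - <<'E'
from station import eyes,readout
from h import *
p,d=eyes.read_camera("scene"); np.savez('pics/scene4.npz',p=p,d=d,**eyes.calibration('scene')); P=cloud(load('scene4')); t=np.array(readout.get_obs()['eef_pos'])
m=(np.hypot(P[...,0]-t[0],P[...,1]-t[1])<.03)&(P[...,2]>.05)&(P[...,2]<.2)
q=P[m]; q=q[np.argsort(q[:,2])]; print(len(q)); print(q[:12].round(3))
for z0 in(.1,.12,.14): k=q[abs(q[:,2]-z0)<.008]; print(z0,len(k),k.min(0).round(3) if len(k) else '',k.max(0).round(3) if len(k) else '')
E
```

```text
t: 4.18
eef_pos: [0.4074, 0.3495, 0.0831]
tool_rot: [0.0, 0.463, 0.886, 0.001]
contact_force: [0.2, -0.2, 0.7]
gripper_width: 0.003
t 4.17 tcp [0.4074 0.3495 0.0831] tool y az 34.8 F [ 0.2 -0.2  0.7] jaw 0.003
full1 bx,by mm from hinge -59.8 4.5
full2 bx,by mm from hinge -58.5 73.0
empty bx,by mm from hinge -58.2 143.4
one bx,by mm from hinge -58.5 213.1
334
[[0.43  0.367 0.094]
 [0.411 0.354 0.112]
 [0.41  0.357 0.113]
 [0.416 0.348 0.113]
 [0.415 0.35  0.113]
 [0.414 0.353 0.113]
 [0.408 0.356 0.113]
 [0.418 0.347 0.114]
 [0.413 0.35  0.114]
 [0.413 0.357 0.114]
 [0.42  0.346 0.114]
 [0.417 0.352 0.115]]
0.1 1 [0.43  0.367 0.094] [0.43  0.367 0.094]
0.12 79 [0.406 0.335 0.112] [0.425 0.361 0.128]
0.14 85 [0.407 0.335 0.132] [0.425 0.361 0.148]
```

The real tip is at z≈0.112, about 29 mm above the reported TCP, and the horizontal position is right within a few mm. I'll lower by 32 mm and push again.

```bash
python3 -m crank '[{"jaw":0,"x":-2,"y":0,"z":16,"ax":0,"ay":0,"az":0},{"jaw":0,"x":-2,"y":0,"z":16,"ax":0,"ay":0,"az":0},{"jaw":0,"x":0,"y":10,"z":0,"ax":0,"ay":0,"az":0},{"jaw":0,"x":0,"y":8,"z":0,"ax":0,"ay":0,"az":0},{"jaw":0,"x":0,"y":8,"z":0,"ax":0,"ay":0,"az":0},{"jaw":0,"x":0,"y":8,"z":0,"ax":0,"ay":0,"az":0},{"jaw":0,"x":0,"y":8,"z":0,"ax":0,"ay":0,"az":0},{"jaw":0,"x":0,"y":8,"z":0,"ax":0,"ay":0,"az":0},{"jaw":0,"x":0,"y":8,"z":0,"ax":0,"ay":0,"az":0},{"jaw":0,"x":0,"y":0,"z":0,"ax":0,"ay":0,"az":0},{"jaw":0,"x":0,"y":0,"z":0,"ax":0,"ay":0,"az":0}]'; python3 w.py
python3 - <<'E'
from station import eyes
import cv2
p,d=eyes.read_camera("scene"); cv2.imwrite("pics/s5.png",cv2.resize(p[60:300,180:480,::-1],None,fx=2.5,fy=2.5))
E
```

```text
t: 5.6
eef_pos: [0.4564, 0.3785, 0.0506]
tool_rot: [-0.0, 0.464, 0.886, -0.0]
contact_force: [-0.4, 0.2, -0.0]
gripper_width: 0.005
t 5.6 tcp [0.4564 0.3785 0.0506] tool y az 34.8 F [-0.4  0.2 -0. ] jaw 0.005
full1 bx,by mm from hinge -3.0 0.2
full2 bx,by mm from hinge -1.6 68.7
empty bx,by mm from hinge -1.4 139.2
one bx,by mm from hinge -1.7 208.8
```

View pics/s5.png

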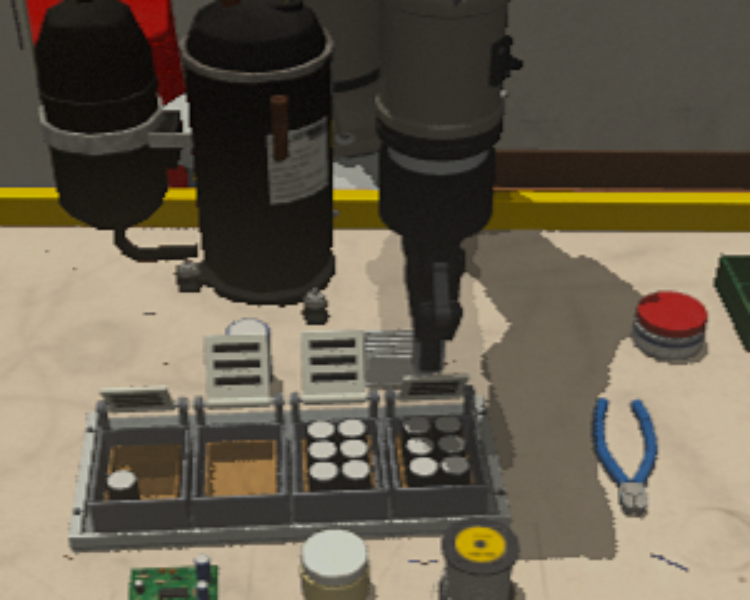

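full1's tag now leans back. Next is full2: retreat 48 mm, shift −69 mm, and push.

```bash
python3 -m crank '[{"jaw":0,"x":0,"y":-25,"z":0,"ax":0,"ay":0,"az":0},{"jaw":0,"x":0,"y":-25,"z":0,"ax":0,"ay":0,"az":0},{"jaw":0,"x":-23,"y":0,"z":0,"ax":0,"ay":0,"az":0},{"jaw":0,"x":-23,"y":0,"z":0,"ax":0,"ay":0,"az":0},{"jaw":0,"x":-22,"y":0,"z":0,"ax":0,"ay":0,"az":0},{"jaw":0,"x":0,"y":0,"z":0,"ax":0,"ay":0,"az":0}]'; python3 w.py; python3 -m crank '[{"jaw":0,"x":0,"y":8,"z":0,"ax":0,"ay":0,"az":0},{"jaw":0,"x":0,"y":8,"z":0,"ax":0,"ay":0,"az":0},{"jaw":0,"x":0,"y":8,"z":0,"ax":0,"ay":0,"az":0},{"jaw":0,"x":0,"y":8,"z":0,"ax":0,"ay":0,"az":0},{"jaw":0,"x":0,"y":8,"z":0,"ax":0,"ay":0,"az":0},{"jaw":0,"x":0,"y":8,"z":0,"ax":0,"ay":0,"az":0},{"jaw":0,"x":0,"y":2,"z":0,"ax":0,"ay":0,"az":0},{"jaw":0,"x":0,"y":0,"z":0,"ax":0,"ay":0,"az":0},{"jaw":0,"x":0,"y":0,"z":0,"ax":0,"ay":0,"az":0}]'; python3 w.py
python3 - <<'E'
from station import eyes
import cv2
p,d=eyes.read_camera("scene"); cv2.imwrite("pics/s6.png",cv2.resize(p[60:300,180:480,::-1],None,fx=2.5,fy=2.5))
E
```

```text
t: 6.4
eef_pos: [0.4552, 0.2925, 0.0508]
tool_rot: [0.0, 0.465, 0.885, -0.0]
contact_force: [-0.2, 0.5, -0.0]
gripper_width: 0.001
t 6.4 tcp [0.4552 0.2925 0.0508] tool y az 34.6 F [-0.2  0.5 -0. ] jaw 0.001
full1 bx,by mm from hinge -53.1 -69.6
full2 bx,by mm from hinge -51.8 -1.1
empty bx,by mm from hinge -51.5 69.3
one bx,by mm from hinge -51.8 139.0
t: 7.52
eef_pos: [0.4952, 0.3226, 0.0506]
tool_rot: [-0.0, 0.464, 0.886, -0.0]
contact_force: [-0.0, -0.2, 0.4]
gripper_width: -0.002
t 7.53 tcp [0.4952 0.3226 0.0506] tool y az 34.8 F [-0.  -0.2  0.4] jaw -0.002
full1 bx,by mm from hinge -3.1 -67.8
full2 bx,by mm from hinge -1.7 0.7
empty bx,by mm from hinge -1.4 71.1
one bx,by mm from hinge -1.7 140.8
```

View pics/s6.png

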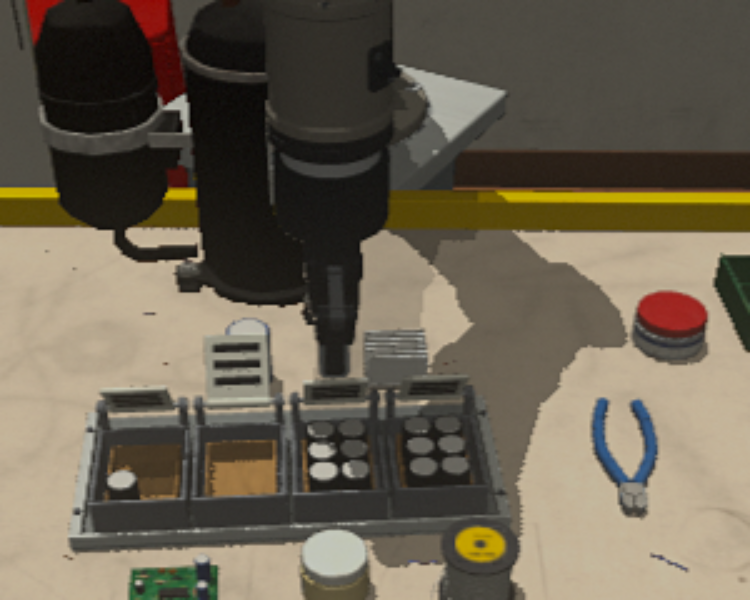

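full2's tag also leans back. Next I go over and behind the one-capacitor bin's tag.

```bash
python3 -m crank '[{"jaw":0,"x":0,"y":-15,"z":0,"ax":0,"ay":0,"az":0},{"jaw":0,"x":0,"y":0,"z":-40,"ax":0,"ay":0,"az":0},{"jaw":0,"x":0,"y":0,"z":-40,"ax":0,"ay":0,"az":0},{"jaw":0,"x":0,"y":30,"z":-20,"ax":0,"ay":0,"az":0},{"jaw":0,"x":0,"y":30,"z":0,"ax":0,"ay":0,"az":0},{"jaw":0,"x":-28,"y":17,"z":0,"ax":0,"ay":0,"az":0},{"jaw":0,"x":-28,"y":0,"z":0,"ax":0,"ay":0,"az":0},{"jaw":0,"x":-28,"y":0,"z":0,"ax":0,"ay":0,"az":0},{"jaw":0,"x":-28,"y":0,"z":0,"ax":0,"ay":0,"az":0},{"jaw":0,"x":-28,"y":0,"z":0,"ax":0,"ay":0,"az":0},{"jaw":0,"x":0,"y":0,"z":0,"ax":0,"ay":0,"az":0}]'; python3 w.py
python3 - <<'E'
from station import eyes
import cv2
p,d=eyes.read_camera("scene"); cv2.imwrite("pics/s7.png",cv2.resize(p[20:300,140:440,::-1],None,fx=2,fy=2))
E
```

```text
t: 8.95
eef_pos: [0.6266, 0.2393, 0.1506]
tool_rot: [0.0, 0.466, 0.885, -0.001]
contact_force: [0.6, 0.3, -0.2]
gripper_width: -0.003
t 8.95 tcp [0.6266 0.2393 0.1506] tool y az 34.5 F [ 0.6  0.3 -0.2] jaw -0.003
full1 bx,by mm from hinge 57.3 -211.2
full2 bx,by mm from hinge 58.7 -142.7
empty bx,by mm from hinge 58.9 -72.3
one bx,by mm from hinge 58.7 -2.6
```

View pics/s7.png

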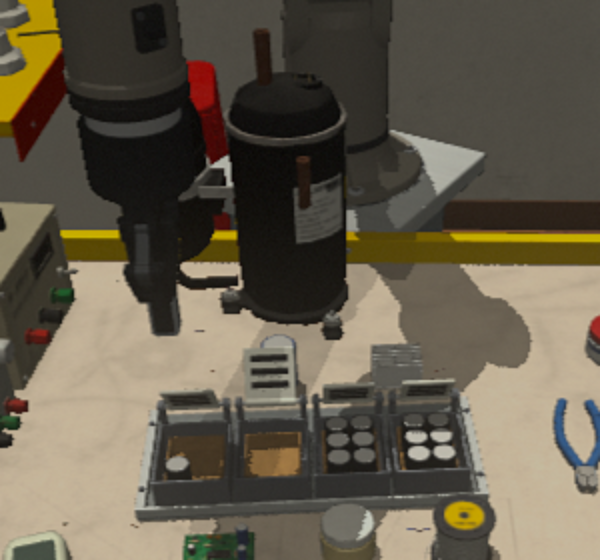

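The tip at (165,335) fits the expected spot behind the disc tag. Full2, full1 and the empty bin's tag are right. I descend and push toward the robot.

```bash
python3 -m crank '[{"jaw":0,"x":1,"y":2,"z":34,"ax":0,"ay":0,"az":0},{"jaw":0,"x":1,"y":0,"z":34,"ax":0,"ay":0,"az":0},{"jaw":0,"x":0,"y":0,"z":32,"ax":0,"ay":0,"az":0},{"jaw":0,"x":0,"y":0,"z":0,"ax":0,"ay":0,"az":0}]'; python3 w.py | head -1; python3 -m crank '[{"jaw":0,"x":0,"y":-8,"z":0,"ax":0,"ay":0,"az":0},{"jaw":0,"x":0,"y":-8,"z":0,"ax":0,"ay":0,"az":0},{"jaw":0,"x":0,"y":-8,"z":0,"ax":0,"ay":0,"az":0},{"jaw":0,"x":0,"y":-8,"z":0,"ax":0,"ay":0,"az":0},{"jaw":0,"x":0,"y":-8,"z":0,"ax":0,"ay":0,"az":0},{"jaw":0,"x":0,"y":-8,"z":0,"ax":0,"ay":0,"az":0},{"jaw":0,"x":0,"y":-8,"z":0,"ax":0,"ay":0,"az":0},{"jaw":0,"x":0,"y":-5,"z":0,"ax":0,"ay":0,"az":0},{"jaw":0,"x":0,"y":0,"z":0,"ax":0,"ay":0,"az":0},{"jaw":0,"x":0,"y":0,"z":0,"ax":0,"ay":0,"az":0}]'; python3 w.py
python3 - <<'E'
from station import eyes
import cv2
p,d=eyes.read_camera("scene"); cv2.imwrite("pics/s8.png",cv2.resize(p[20:300,140:440,::-1],None,fx=2,fy=2))
E
```

```text
t: 9.5
eef_pos: [0.6232, 0.2467, 0.048]
tool_rot: [-0.002, 0.463, 0.887, -0.002]
contact_force: [-0.7, -0.9, 0.7]
gripper_width: -0.0
t 9.5 tcp [0.6232 0.2467 0.048 ] tool y az 34.9 F [-0.7 -0.9  0.7] jaw -0.0
t: 10.75
eef_pos: [0.5768, 0.2114, 0.0507]
tool_rot: [0.0, 0.463, 0.886, 0.0]
contact_force: [0.0, -0.2, 0.1]
gripper_width: -0.003
t 10.75 tcp [0.5768 0.2114 0.0507] tool y az 34.8 F [ 0.  -0.2  0.1] jaw -0.003
full1 bx,by mm from hinge 0.5 -205.7
full2 bx,by mm from hinge 1.8 -137.2
empty bx,by mm from hinge 2.1 -66.8
one bx,by mm from hinge 1.8 2.9
```

View pics/s8.png

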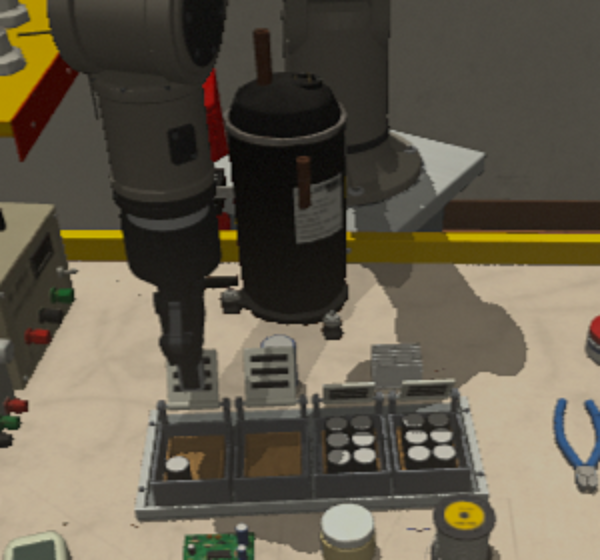

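The tag is over, with the finger behind it at (180,380). I move back 12 mm, lift clear, and take a last check that compares the inserts and bystanders with the first picture.

```bash
python3 -m crank '[{"jaw":0,"x":0,"y":12,"z":0,"ax":0,"ay":0,"az":0},{"jaw":0,"x":0,"y":10,"z":-20,"ax":0,"ay":0,"az":0},{"jaw":0,"x":0,"y":0,"z":-40,"ax":0,"ay":0,"az":0},{"jaw":0,"x":0,"y":0,"z":-40,"ax":0,"ay":0,"az":0},{"jaw":0,"x":0,"y":0,"z":-40,"ax":0,"ay":0,"az":0},{"jaw":0,"x":0,"y":0,"z":0,"ax":0,"ay":0,"az":0},{"jaw":0,"x":0,"y":0,"z":0,"ax":0,"ay":0,"az":0}]'; python3 w.py|head -1
python3 - <<'E'
from station import eyes
from h import *
p,d=eyes.read_camera("scene"); s=load('scene0')
A=s['p'][180:330,190:460,::-1];B=p[180:330,190:460,::-1]
cv2.imwrite("pics/s9.png",cv2.resize(np.vstack([A,B]),None,fx=2,fy=2))
# template shift of items (scene full px): one-cap, full2, full1, flux jar, spool, board, cutter, heat sink
for n,(x,y,w,h) in dict(one=(225,240,25,20),none=(262,240,28,18),full2=(300,228,30,30),full1=(340,226,30,30),jar=(300,270,30,35),spool=(355,270,35,38),pcb=(230,285,40,24),cutter=(415,218,30,48)).items():
    r=cv2.matchTemplate(p[y-10:y+h+10,x-10:x+w+10],s['p'][y:y+h,x:x+w],cv2.TM_CCOEFF_NORMED); _,v,_,l=cv2.minMaxLoc(r); print(n,l[0]-10,l[1]-10,round(v,2))
E
```

```text
t: 11.68
eef_pos: [0.5947, 0.2241, 0.1902]
tool_rot: [-0.0, 0.463, 0.886, -0.0]
contact_force: [0.4, 0.7, -0.1]
gripper_width: -0.003
t 11.68 tcp [0.5947 0.2241 0.1902] tool y az 34.8 F [ 0.4  0.7 -0.1] jaw -0.003
one 0 0 0.87
none 0 0 0.53
full2 0 0 0.94
full1 0 0 0.84
jar 0 0 0.73
spool 0 0 1.0
pcb 0 0 0.89
cutter 0 0 1.0
```

View pics/s9.png

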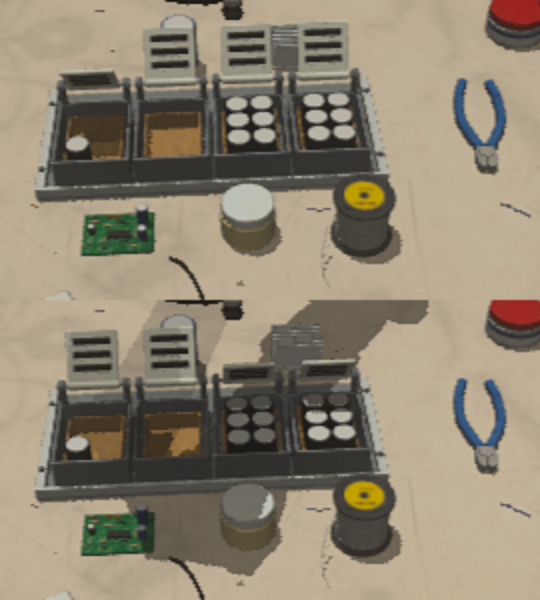

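The bars now show at (92,355) and (170,352) for the "one" and "none" bins. Both full bins' tags lean back, nothing else has moved, and the robot is clear.

```bash
python3 -c "
from station import ticket; print(ticket.hand_in())"
```

```text
the job is handed in; nothing more can be done
None
```

I pushed over the three wrong tags with shut fingers and handed the job in at about 11.7 s of the 48 s. The two full bins now show the disc, and the one-capacitor bin shows the bars. I left the empty bin's tag alone, as it already showed the bars.

**Last checks:** The final picture shows all four tags as they should be. Template matching found 0 px shift for all four inserts, the flux jar, spool, small board and side cutters. The match was weak for the empty insert (0.53) and the jar (0.73), as the arm's shadow lay over them. I checked the heat sink and single capacitor only by eye, and they look unmoved. The robot hung clear, with the force reading about 1 N or less.

**What failed or disagreed:**
- **First push:** It passed above the tag without moving it. The depth picture showed the real fingertip about 29 mm above the reported TCP, so I lowered the tool by 32 mm for the pushes that worked.
- **Disc tag's edge height:** The two-view measurement gave 82–86 mm against the stated 96 mm, because the scene camera saw it almost edge-on. I checked its position against the 70 mm bin spacing instead, and it agreed to about 3 mm.

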